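# Ratchet a board carrier up to its stop for a picture, then wind the pusher home

## Robot

A 6-joint arm with a two-finger parallel gripper is mounted at the origin on the work surface. World frame = base frame: x ahead of the robot, y to its left, z up, the work surface at z = 0. Lengths are in m, angles in rad, forces in N, time in s.
With the tool pointing down it reaches from about 0.375 to 0.975 m from the base axis. Payload 3.8 kg.
Tool frame: the origin (TCP) lies midway between the tips of the shut fingers; the grasp point (between the pads) lies 19 mm behind it; z points along the fingers, y is the direction in which the jaws open and shut (so a half turn about z gives the same grasp; the last joint's range is limited). The gripper opens to 85 mm and grips with 20 to 120 N. Pads are 22 mm wide; open, the fingers measure 114 mm over their backs; the gripper's body (76 mm by 85 mm) begins 54 mm behind the grasp point. The pads swing forward as they close: fully open they stand 13 mm farther back than shut.
Start: joints at [1.144, 0.264, 1.604, -0, 1.274, -0.037], TCP at [0.256, 0.624, 0.231] pointing down, gripper open.
Joint ranges: [-2.63, 2.63], [-0.94, 2.18], [0.31, 2.57], [-1.31, 4.45], [0, 2.66], [-2.55, 2.55]. Speed limits (rad/s): [2.57, 2.57, 3.14, 3.14, 3.14, 3.14].

## Interface

Orientations are given as a rotation vector (axis times angle).
In Python, from workcell import bot gives the robot as it stands.
- The arm moves only by the tool drive_tool, never from a script. Its argument "deltas" is a list of rows, each an object with "hand": the opening, from 0 (shut) to 1 (fully open); "offset": the shift along the world's x, y, z in cm, a list of three; "angular": the turn, a rotation vector about the world's x, y, z in degrees, a list of three. A call has 1 to 8 rows; each row is the pose to reach, as a shift and turn from the pose commanded when the call began; what a row does not reach only later rows make up. A row lasts 1/8 s, in which the tool goes at most 62.5 mm and 10.7 degrees, less where a joint would pass 70% of its speed; a pose out of reach is approached as far as the arm can. A call with a gripper value outside its range is refused whole. The fingers move at their own pace and stop on an object; "force" is the grip in N (left out, the last holds). Time passes only in rows, so rows that repeat a pose let the fingers close. It gives the time, the measured TCP pose, the force and the opening at its end, in the units of the state.
- bot.read_state(): the state, without advancing time (a new reading comes with each control period).
- bot.read_camera(name): name is "side" or "top"; returns a dict with "frame" (400x640x3 uint8, blue, green, red), "mtx" (3x3 intrinsics, pixels), "R" (3x3) and "t" (3): a world point X has camera coordinates R X + t. Camera axes: x right, y down, z forward; pixel columns grow to the right and rows downward; lengths in m; the calibration is good to about 2 mm. A picture is of the moment at which its call begins. There is no depth.
- bot.finish_job(): hands the job in, once; it reports no verdict.
The state is a dict: "time": time; "q": joint angles; "joint_vel": joint speeds; "joint_torque": joint torques, N m; "tool_pos": TCP position; "tcp_rot": TCP orientation; "wrist_force": force on the tool from outside, world axes, zero at the start; "torque": the same for the moment, N m; "width": opening from 0.0 (shut) to 1.0 (fully open).
Only numpy, scipy, OpenCV 4.12 (cv2) and the standard library are available. Lean on these libraries where they do the work, as an engineer would, in place of code of your own. Each camera call takes 0.05 s, during which the arm holds its last target. There are 200 camera calls.

## Task

Moving only the knob of the ratchet feeder, turn it clockwise gently, one click at a time, until the pusher has carried the board carrier up to the brass stop screw and the pawl alone keeps it pressed there - stop at the first click that does so - and take your hand off for a full second while the picture is taken. Then take the knob again, push it down to free the pawl without leaning hard on it, and wind it back anticlockwise, held down, until the pusher is fully home. Let the knob come up, and leave the carrier standing at the stop screw and the things around it where they are.

Things in the scene. Friction and masses are not known exactly. Their poses are not given: they have to be found in the camera images.
- feeder: White base plate 230 x 300 x 12 mm of a hand-cranked board feeder, fixed to the bench. Origin: underside, z up. The knob axis is at x -45, y +20 mm in this frame. The carrier's channel runs along y at x +49 mm (rails 6 mm high, 64 mm apart, plate top at 12 mm); boards are fed towards -y. A black side camera 40 mm tall stands at x +107, y +30.
- knob_grip (a point): Point on the knob's axis, 77 mm above the bench with the knob up, where to grip its bar. The black bar is 46 mm long, 14 mm wide, from 56 to 86 mm above the bench, on a flange of 60 mm diameter whose underside is a cone. At home the bar's length lies at 130 deg (anticlockwise from the feeder's +x), so pads close along 40 deg; it turns clockwise with joint wheel. This point's x and y axes turn with the knob and equal the feeder's at home.
- wheel (a joint): Turn of the steel ratchet wheel and knob on it, rad, 0 at home (hard stop), growing clockwise from above, to 1.75. A click every 10 deg (0.175 rad); each rad moves the pusher 30 mm. Turning on costs about 0.1 N m, up to 0.15 over a tooth (tooth ramps, weak return spring); the pusher's load adds force x 0.03 m. The pawl stops it turning back, with up to 0.02 rad of play; let go between clicks, it falls back to the last one.
- knob (a joint): How far the knob is pushed down, m: 0 up, 0.007 bottomed on the collar. It springs up by itself (4 N at the start, 8 to 12 N near the bottom with the pawl's share). The pawl is clear of the teeth from 0.0045 on, at any wheel angle; pushed down, the knob turns freely both ways. Let up, the pawl drops back in.
- pawl: Brass and orange pawl 12 mm wide that slides along y on the -y side of the wheel, top at 50 mm; its rounded orange nose reaches in under the knob's flange, whose cone pushes it out when the knob goes down. Origin on the knob's axis at bench level (slides with it), axes as the feeder's. Do not strain it: well under 30 N.
- collar: Dark steel collar under the knob's flange, 24 mm across, on which the knob bottoms. Origin on the knob's axis at bench level, axes as the feeder's. Bears 30 N.
- nose_tip (a point): Tip of the pusher's red-padded nose (16 mm across, 23 mm above the bench), at x +49, y +90 mm of the feeder at home; it moves to -y with the wheel. The nose is sprung: it gives way above 2.6 N, then at 1.3 N per mm, up to 14 mm.
- carrier: Loose grey board carrier 60 (x) x 80 (y) x 18 mm with a green circuit board on top, 0.14 to 0.3 kg, in the channel 3 to 8 mm ahead of the nose at the start. Origin: centre of its underside, axes as the feeder's. It has to be pushed on by 9 to 32 mm.
- stop: Blue stop block 40 x 16 x 26 mm in the channel, with a brass screw 12 mm across pointing at the carrier (+y). Origin: centre of its underside; the screw's tip is 13 to 21 mm from it towards +y, set differently each time, not measured: feel for it or look. The first click with the carrier on the screw presses with 2 to 10 N; above 15 N the board is damaged.
- flux_bottle: Small amber bottle 36 mm across, 75 mm tall, loose, beyond the feeder's +y end; to be left alone. Origin: centre of its underside.
- parts_dish: Loose blue dish 70 x 60 x 22 mm beyond the feeder's +y end; to be left alone. Origin: centre of its underside.
- driver: Loose screwdriver with a red handle, 160 mm long, lying beyond the feeder's -y end; to be left alone. Origin: under its middle.
Things that resemble listed ones, but are neither listed nor needed, are in the scene too. Of the things shaped like the carrier, the grey one is meant.

How it is judged:
On the way, in this order (a step that is already met when the one before it is completed fails the run):
1. the carrier is pressed on the stop screw by the ratchet alone, knob up and robot hands-off (contact force between carrier and stop above 1.2 N and value of joint knob below 0.0015 m and contact force between the fingers and anything else below 0.1 N), for 0.6 s.
2. the knob is pushed down, which frees the pawl, with the pusher still advanced (value of joint knob above 0.0042 m and value of joint wheel above 0.3 rad), for 0.1 s.
At the end, for the whole second after the job is handed in: Wheel within 0.05 rad of home, knob up (within 1.5 mm), carrier at rest with its front within 2.5 mm of the stop screw's tip; nobody touching (value of joint wheel below 0.05 rad and value of joint knob below 0.0015 m and y of stop_screw_c0 in the frame of carrier above -0.0545 m and linear speed of carrier below 0.01 m/s).
It fails at once if the carrier is pressed on the stop with more than 15 N (contact force between carrier and stop above 15 N).
It fails at once if the pawl is strained with more than 30 N, as by forcing the knob back against it (contact force between pawl and anything else above 30 N).
It fails at once if the knob is leaned on its collar with more than 30 N (contact force between collar and anything else above 30 N).
It fails at once if the robot touches the carrier (contact force between any of the fingers, the arm and carrier above 0.5 N).
It fails at once if a bystander is moved by more than 20 mm (distance of any of flux_bottle, parts_dish, driver from where it was at the start of the episode above 0.02 m).
It also fails if it takes over 51 s, if anything falls off the work surface, if the arm or the gripper's body presses on something with over 40 N, if the wrist force passes 120 N, or if a joint passes its speed limit or range.

## Working session

There is one attempt and no reset: what is moved stays moved. The work goes in short steps, Python scripts to look and compute and a tool call to move; the robot and the scene stay as the last step left them, time stands still between calls to the robot, and variables do not carry over. Pictures are saved under pics/ and viewed, about 8 in all and at most 12, crops included, and the job is handed in when it is done.

Besides the shell and the picture viewer there is one more tool, called after ">>>" by a JSON object that holds its "name" and its "arguments". drive_tool: Moves the arm, as the interface text tells. Its arguments: {"type":"object","properties":{"deltas":{"type":"array"},"force":{"type":"number"}},"required":["deltas"]}

```bash
mkdir -p pics; cat > h.py <<'E'
import numpy as np, cv2
from workcell import bot
def cast(c,u,v,z):
    d=c["R"].T@np.linalg.inv(c["mtx"])@np.array([u,v,1.]); o=-c["R"].T@c["t"]
    return o+d*(z-o[2])/d[2]
def proj(c,X):
    p=c["mtx"]@(c["R"]@np.asarray(X,float)+c["t"]); return p[:2]/p[2]
E
python3 - <<'E'
from h import *
import pickle
for n in("top","side"):
    c=bot.read_camera(n); cv2.imwrite(f"pics/{n}0.png",c["frame"]); pickle.dump(c,open(f"{n}0.pkl","wb"))
    print(n,-c["R"].T@c["t"],c["mtx"][0,0],c["R"][2])
print(bot.read_state())
E
```

```text
top [0.46777911 0.0187753  0.98982564] 479.85867055684685 [ 0.15093684  0.00229475 -0.98854074]
side [ 0.40763757 -0.64831697  0.7116294 ] 502.2893959832067 [ 0.23464713  0.70598149 -0.66822965]
{'time': 0.1, 'q': array([ 1.14411379e+00,  2.64693325e-01,  1.60526393e+00,  4.75011030e-05,
        1.27369773e+00, -3.68652100e-02]), 'joint_vel': array([-0.00211487, -0.00173061, -0.00295135, -0.0001044 ,  0.00046852,
        0.00010795]), 'joint_torque': array([ 1.28584692e-03, -5.16706789e+01, -3.68589234e+01,  8.52835115e-06,
        6.32253330e-03, -4.06627760e-05]), 'tool_pos': array([0.25620042, 0.62376301, 0.23006176]), 'tcp_rot': array([-0.6083749 , -3.08159385,  0.00313598]), 'wrist_force': array([-0.62437402, -0.44402268,  0.62751406]), 'torque': array([ 0.01097647,  0.04991175, -0.06401835]), 'width': 0.9984037019559736}
```

View pics/top0.png

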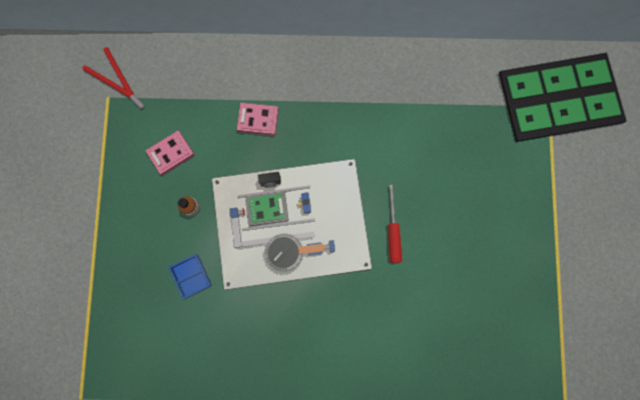

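View pics/side0.png

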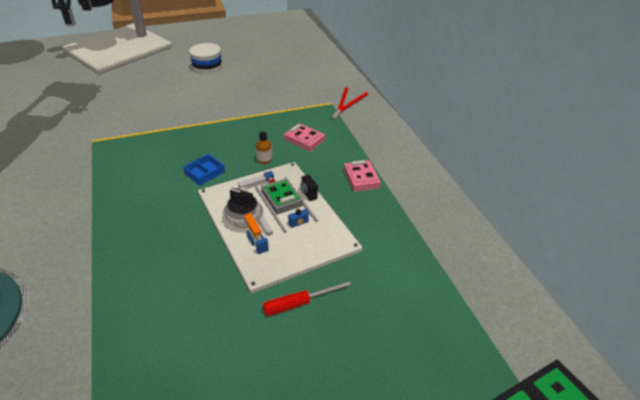

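The top view shows the feeder's white plate at about (213,179) to (370,268), with the knob at (284,253), the pawl at (315,248) and the stop at (306,204). Things shaped like the carrier:
- Grey with a green board, at (267,208) in the channel. This is the one meant.
- Two pink ones, at (257,118) and (170,152).
- The boards in the black tray, at (562,97).

Next I measure the plate and check with an enlarged crop.

```bash
cat > feeder.py <<'E'
from h import *
import pickle
def plate(c,box):
    x0,y0,x1,y1=box; f=c["frame"][y0:y1,x0:x1]
    hsv=cv2.cvtColor(f,cv2.COLOR_BGR2HSV)
    m=((hsv[...,1]<60)&(hsv[...,2]>135)).astype(np.uint8)*255
    m=cv2.morphologyEx(m,cv2.MORPH_OPEN,np.ones((3,3)))
    k=max(cv2.findContours(m,cv2.RETR_EXTERNAL,cv2.CHAIN_APPROX_NONE)[0],key=cv2.contourArea)
    h=cv2.convexHull(k); e=1
    while len(a:=cv2.approxPolyDP(h,e,True))>4: e+=.5
    return a[:,0]+[x0,y0]
if __name__=="__main__":
    T=pickle.load(open("top0.pkl","rb")); S=pickle.load(open("side0.pkl","rb"))
    for c,b in((T,(195,145,390,300)),(S,(185,150,375,300))):
        a=plate(c,b); P=np.array([cast(c,u,v,.012)[:2] for u,v in a])
        print(a.tolist(),P.round(4).tolist(),np.linalg.norm(P-np.roll(P,-1,0),axis=1).round(4),P.mean(0).round(4))
        for i in range(4):
            d=np.roll(P,-1,0)[i]-P[i]; print(np.degrees(np.arctan2(d[1],d[0])).round(2))
    a=cv2.resize(T["frame"][150:295,200:380],None,fx=4.4,fy=4.1,interpolation=cv2.INTER_CUBIC)
    cv2.imwrite("pics/crop0.png",a)
E
python3 feeder.py
```

```text
[[354, 159], [371, 268], [224, 288], [213, 178]] [[0.7106, -0.0588], [0.4855, -0.0953], [0.4393, 0.1994], [0.6635, 0.2336]] [0.228  0.2983 0.2269 0.2962] [0.5747 0.0698]
-170.78
98.92
8.68
-80.87
[[198, 190], [263, 171], [361, 248], [251, 290]] [[0.4373, 0.2009], [0.5857, 0.2241], [0.7071, -0.0591], [0.4857, -0.0951]] [0.1502 0.3081 0.2243 0.2999] [0.554  0.0677]
8.89
-66.79
-170.76
99.29
```

View pics/crop0.png

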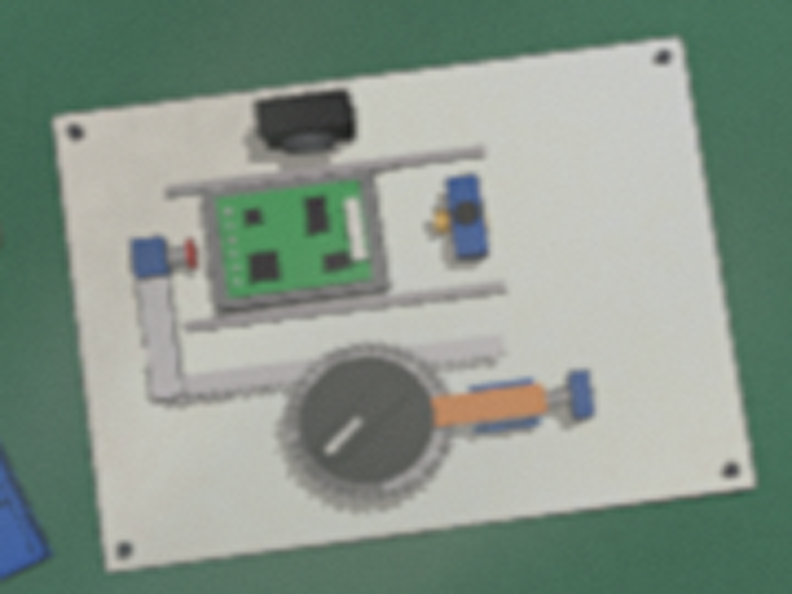

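The crop confirms it: the grey carrier with the green board is in the channel, between the red nose (243,212) and the brass screw (298,204). The knob is at (283,252). The plate fits at 228 x 298 mm with a yaw of 9 deg. I'll compute the points in the feeder frame and the approach.

```bash
cat >> h.py <<'E'
C0=np.array([.5747,.0698]); YAW=np.radians(8.95)
RF=np.array([[np.cos(YAW),-np.sin(YAW)],[np.sin(YAW),np.cos(YAW)]])
def tofeed(p): return RF.T@(np.asarray(p)[:2]-C0)*1000
def toworld(x,y): return C0+RF@np.array([x,y])/1000
E
python3 - <<'E'
from h import *
import pickle
T=pickle.load(open("top0.pkl","rb"))
print("knob",toworld(-45,20))
for n,u,v,z in(("nose",197,254,.023),("tip",428,222,.023),("stop top ctr",467,214,.038),("carr front",382,235,.030),("carr rear",210,252,.030),("flange",367,418,.05),("mark a",327,452,.086),("mark b",360,418,.086)):
    p=cast(T,200+(u-1.7)/4.4,150+(v-1.5)/4.1,z); print(n,p.round(4),tofeed(p).round(1))
E
```

```text
knob [0.52713645 0.08255573]
nose [0.5932 0.1637 0.023 ] [32.9 89.9]
tip [0.6116 0.0575 0.023 ] [ 34.6 -17.9]
stop top ctr [0.6138 0.0393 0.038 ] [ 33.8 -36.3]
carr front [0.6037 0.0782 0.03  ] [29.9  3.8]
carr rear [0.5935 0.1568 0.03  ] [32.1 83. ]
flange [0.5128 0.0809 0.05  ] [-59.4  20.6]
mark a [0.4952 0.095  0.086 ] [-74.6  37.3]
mark b [0.511  0.0815 0.086 ] [-61.1  21.4]
```

>>> {"name": "drive_tool", "arguments": {"deltas": [{"hand": 1,"offset": [3,-6,-0.5],"angular": [0,0,-3]},{"hand": 1,"offset": [6,-12,-1],"angular": [0,0,-6]},{"hand": 1,"offset": [9,-18,-2],"angular": [0,0,-9]},{"hand": 1,"offset": [12,-24,-2],"angular": [0,0,-12]},{"hand": 1,"offset": [15,-30,-2],"angular": [0,0,-15]},{"hand": 1,"offset": [18,-36,-3],"angular": [0,0,-18]},{"hand": 1,"offset": [21,-42,-4],"angular": [0,0,-18.7]},{"hand": 1,"offset": [24,-48,-5],"angular": [0,0,-18.7]}]}}

```text
time: 1.1
tool_pos: [0.4793, 0.1775, 0.1866]
tcp_rot: [1.101, 2.942, 0.0]
wrist_force: [0.6, 1.1, -0.4]
width: 1.001
```

The y measurements agree with the description, but every x is about 15 mm low. So the plate is not centred on the frame's origin, and I trust the directly seen knob at (0.512, 0.080). Moving above it, then one close look.

>>> {"name": "drive_tool", "arguments": {"deltas": [{"hand": 1,"offset": [0.8,-3,0],"angular": [0,0,0]},{"hand": 1,"offset": [1.6,-6.4,-1],"angular": [0,0,0]},{"hand": 1,"offset": [1.6,-6.4,-2],"angular": [0,0,0]},{"hand": 0.7,"offset": [1.6,-6.4,-2],"angular": [0,0,0]}]}}

```text
time: 1.6
tool_pos: [0.4937, 0.1156, 0.1655]
tcp_rot: [-1.101, -2.939, 0.002]
wrist_force: [-0.6, 0.4, 0.5]
width: 0.817
```

```bash
sed -i 's/^C0=.*/C0=np.array([.5596,.0674]); YAW=np.radians(8.95)/' h.py
python3 - <<'E'
from h import *
import pickle
S=pickle.load(open("side0.pkl","rb"))
s=bot.read_state(); p=s["tool_pos"]; print(p.round(4),s["tcp_rot"].round(3)); 
k=toworld(-45,20); print("knob",k.round(4))
a=S["frame"][160:270,190:340].copy(); a=cv2.resize(a,None,fx=5,fy=5,interpolation=cv2.INTER_CUBIC)
def dot(X,col):
    u=proj(S,X); u=(u-[190,160])*5+2; cv2.circle(a,tuple(int(i) for i in u),3,col,-1)
b=np.radians(130)
for t in(-23,23): dot([*toworld(-45+t*np.cos(b),20+t*np.sin(b)),.086],(0,255,255))
for t in np.linspace(0,6.28,24): dot([*toworld(-45+30*np.cos(t),20+30*np.sin(t)),.052],(255,0,255))
dot([*toworld(49,90),.023],(0,255,0)); dot([*toworld(49,-18),.023],(0,0,255))
cv2.imwrite("pics/side_ov.png",a)
E
```

```text
[0.4937 0.1156 0.1655] [-1.101e+00 -2.939e+00  2.000e-03]
knob [0.512  0.0802]
```

View pics/side_ov.png

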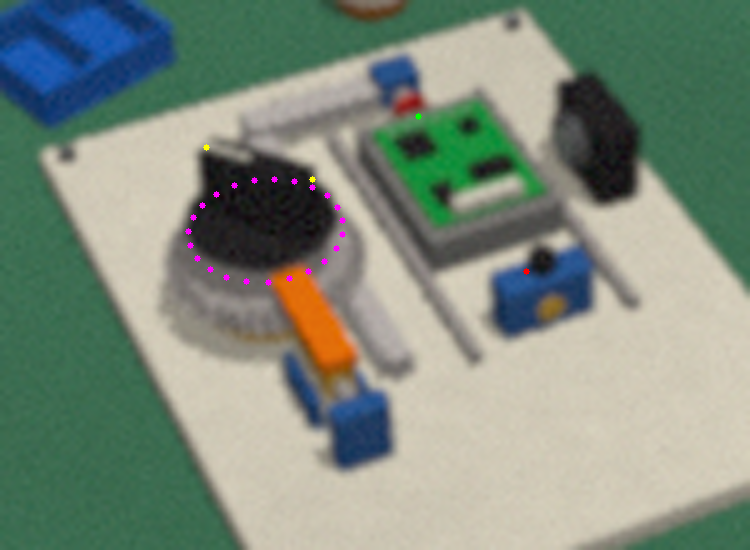

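The side overlay agrees: the projected flange circle and bar ends fall on the knob within about 1 mm. Settling above it, then going down.

>>> {"name": "drive_tool", "arguments": {"deltas": [{"hand": 0.7,"offset": [0,0,0],"angular": [0,0,0]},{"hand": 0.6,"offset": [0,0,0],"angular": [0,0,0]},{"hand": 0.5,"offset": [0,0,0],"angular": [0,0,0]},{"hand": 0.5,"offset": [0,0,0],"angular": [0,0,0]}]}}

```text
time: 2.1
tool_pos: [0.495, 0.1158, 0.1672]
tcp_rot: [1.1, 2.942, 0.0]
wrist_force: [0.5, -0.6, -0.1]
width: 0.499
```

>>> {"name": "drive_tool", "arguments": {"deltas": [{"hand": 0.5,"offset": [0.8,-1.8,0],"angular": [0,0,0]},{"hand": 0.5,"offset": [1.7,-3.56,0],"angular": [0,0,0]},{"hand": 0.5,"offset": [1.7,-3.56,-3],"angular": [0,0,0]},{"hand": 0.5,"offset": [1.7,-3.56,-6],"angular": [0,0,0]},{"hand": 0.5,"offset": [1.7,-3.56,-6],"angular": [0,0,0]},{"hand": 0.5,"offset": [1.7,-3.56,-6],"angular": [0,0,0]},{"hand": 0.5,"offset": [1.7,-3.56,-6],"angular": [0,0,0]}]}}

```text
time: 2.98
tool_pos: [0.5134, 0.0797, 0.1086]
tcp_rot: [1.101, 2.94, 0.002]
wrist_force: [-0.5, 0.4, -0.2]
width: 0.5
```

```bash
python3 - <<'E'
from h import *
s=bot.read_state(); print(s["tool_pos"].round(4),s["tcp_rot"].round(3),s["wrist_force"].round(2),s["torque"].round(3),s["q"].round(2))
c=bot.read_camera("side"); b=bot.read_camera("top")
a=np.hstack([cv2.resize(x,(400,400),interpolation=cv2.INTER_CUBIC) for x in(c["frame"][140:270,180:310],b["frame"][180:300,215:335])])
cv2.imwrite("pics/above.png",a)
E
```

```text
[0.5134 0.0797 0.1086] [1.101e+00 2.940e+00 2.000e-03] [-0.49  0.38 -0.24] [ 0.004 -0.034 -0.02 ] [ 0.11  0.08  2.06 -0.    1.   -0.75]
```

View pics/above.png

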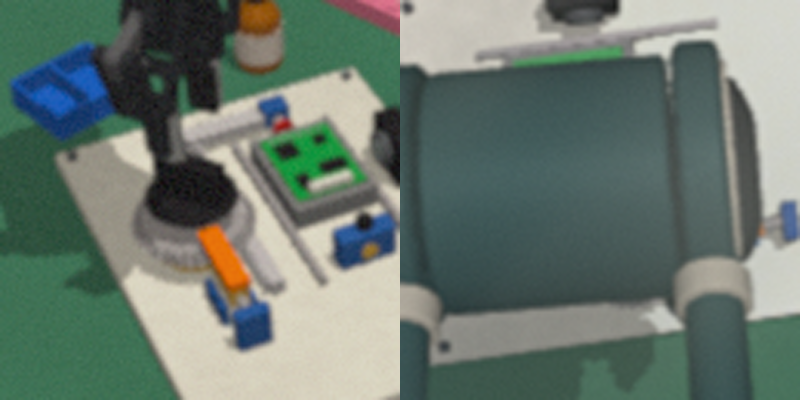

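The side view shows the open fingers above the bar at (180,130), with the stop and carrier still visible. The arm hides the knob in the top view. Descending and gripping.

>>> {"name": "drive_tool", "arguments": {"deltas": [{"hand": 0.5,"offset": [-0.14,0.05,-2],"angular": [0,0,0]},{"hand": 0.5,"offset": [-0.14,0.05,-3.5],"angular": [0,0,0]},{"hand": 0.5,"offset": [-0.14,0.05,-4.8],"angular": [0,0,0]},{"hand": 0.5,"offset": [-0.14,0.05,-4.8],"angular": [0,0,0]},{"hand": 0.5,"offset": [-0.14,0.05,-4.8],"angular": [0,0,0]}]}}

```text
time: 3.7
tool_pos: [0.5109, 0.0804, 0.0592]
tcp_rot: [1.101, 2.942, 0.0]
wrist_force: [0.1, -0.2, -0.5]
width: 0.497
```

>>> {"name": "drive_tool", "arguments": {"deltas": [{"hand": 0.35,"offset": [0,0,0],"angular": [0,0,0]},{"hand": 0.25,"offset": [0,0,0],"angular": [0,0,0]},{"hand": 0.1,"offset": [0,0,0],"angular": [0,0,0]},{"hand": 0.0,"offset": [0,0,0],"angular": [0,0,0]},{"hand": 0.0,"offset": [0,0,0],"angular": [0,0,0]}], "force": 40}}

```text
time: 4.32
tool_pos: [0.5127, 0.0822, 0.0599]
tcp_rot: [1.101, 2.939, 0.007]
wrist_force: [4.8, 7.3, -2.2]
width: 0.155
```

```bash
cat > st.py <<'E'
from h import *
s=bot.read_state(); r=s["tcp_rot"]; yaw=2*np.degrees(np.arctan2(r[1],r[0]))-90
print(round(s["time"],2),s["tool_pos"].round(4),"yaw",round((yaw+180)%360-180,2),"F",s["wrist_force"].round(2),"M",s["torque"].round(3),"w",round(s["width"],3))
E
python3 st.py
```

```text
4.33 [0.5127 0.0822 0.0599] yaw 48.93 F [ 4.79  7.33 -2.17] M [ 0.916 -0.436  0.051] w 0.155
```

Gripped: opening 0.155 is about 13 mm, matching the 14 mm bar. An 8.7 N side force shows a centring error of about 2 mm along the jaw axis, so I'll null it.

>>> {"name": "drive_tool", "arguments": {"deltas": [{"hand": 0,"offset": [0.08,0.1,0],"angular": [0,0,0]},{"hand": 0,"offset": [0.15,0.18,0],"angular": [0,0,0]},{"hand": 0,"offset": [0.15,0.18,0],"angular": [0,0,0]}]}}

```text
time: 4.7
tool_pos: [0.5128, 0.0824, 0.0597]
tcp_rot: [1.1, 2.941, 0.001]
wrist_force: [1.3, 2.3, 3.5]
width: 0.156
```

```bash
python3 st.py
```

```text
4.7 [0.5128 0.0824 0.0597] yaw 48.97 F [1.3  2.33 3.47] M [ 0.286 -0.105  0.042] w 0.156
```

>>> {"name": "drive_tool", "arguments": {"deltas": [{"hand": 0,"offset": [0.05,0.07,0.05],"angular": [0,0,-3]},{"hand": 0,"offset": [0.05,0.07,0.05],"angular": [0,0,-6]},{"hand": 0,"offset": [0.05,0.07,0.05],"angular": [0,0,-9]},{"hand": 0,"offset": [0.05,0.07,0.05],"angular": [0,0,-12]},{"hand": 0,"offset": [0.05,0.07,0.05],"angular": [0,0,-12]}]}}

```text
time: 5.32
tool_pos: [0.5128, 0.0825, 0.0598]
tcp_rot: [1.402, 2.811, -0.0]
wrist_force: [0.9, 0.3, 3.2]
width: 0.157
```

```bash
python3 st.py
```

```text
5.33 [0.5128 0.0825 0.0598] yaw 37.0 F [0.94 0.31 3.15] M [-0.214 -0.02   0.043] w 0.157
```

>>> {"name": "drive_tool", "arguments": {"deltas": [{"hand": 0,"offset": [0,0,0.05],"angular": [0,0,-3]},{"hand": 0,"offset": [0,0,0.1],"angular": [0,0,-6]},{"hand": 0,"offset": [0,0,0.1],"angular": [0,0,-10]},{"hand": 0,"offset": [0,0,0.1],"angular": [0,0,-10]}]}}

```text
time: 5.82
tool_pos: [0.5126, 0.0825, 0.0599]
tcp_rot: [1.64, 2.679, -0.0]
wrist_force: [4.2, 0.6, -3.3]
width: 0.158
```

```bash
python3 st.py
```

```text
5.83 [0.5126 0.0825 0.0599] yaw 27.05 F [ 4.18  0.56 -3.34] M [-0.163 -0.532  0.081] w 0.158
```

>>> {"name": "drive_tool", "arguments": {"deltas": [{"hand": 0,"offset": [0,0,0],"angular": [0,0,-3]},{"hand": 0,"offset": [0,0,0],"angular": [0,0,-6]},{"hand": 0,"offset": [0,0,0],"angular": [0,0,-10]},{"hand": 0,"offset": [0,0,0],"angular": [0,0,-10]}]}}

```text
time: 6.32
tool_pos: [0.5126, 0.0826, 0.06]
tcp_rot: [1.866, 2.527, -0.0]
wrist_force: [4.7, -0.4, -6.7]
width: 0.155
```

```bash
python3 st.py; python3 - <<'E'
from h import *
c=bot.read_camera("side")
cv2.imwrite("pics/c3.png",cv2.resize(c["frame"][155:255,190:330],None,fx=5,fy=5,interpolation=cv2.INTER_CUBIC))
E
```

```text
6.33 [0.5126 0.0826 0.06  ] yaw 17.09 F [ 4.69 -0.42 -6.72] M [-0.277 -0.663  0.056] w 0.155
```

View pics/c3.png

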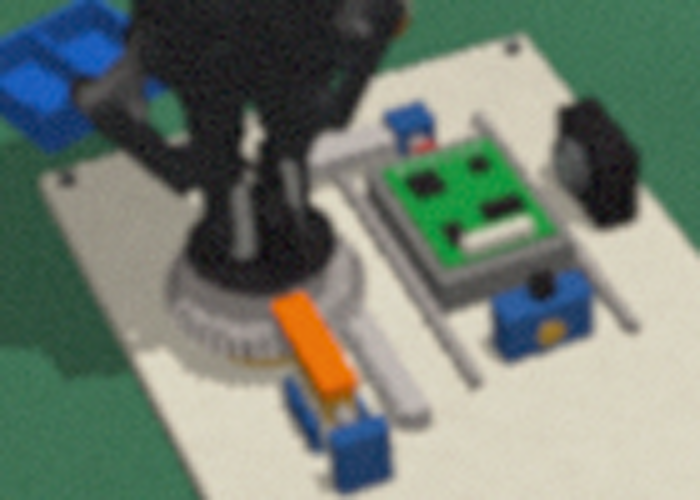

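The pusher and carrier have moved on, and the carrier front is now near (452,307) with a gap to the blue stop. I'll track the green board numerically from the side camera, relative to the first picture.

```bash
cat > tr.py <<'E'
from h import *
import pickle,sys
def green(c):
    h=cv2.cvtColor(c["frame"],cv2.COLOR_BGR2HSV); m=((h[...,0]>45)&(h[...,0]<75)&(h[...,1]>150)&(h[...,2]>110)).astype(np.uint8)
    m[:150]=0;m[240:]=0;m[:,:240]=0;m[:,320:]=0
    k=max(cv2.findContours(m,cv2.RETR_EXTERNAL,cv2.CHAIN_APPROX_NONE)[0],key=cv2.contourArea)
    (u,v),wh,an=cv2.minAreaRect(cv2.convexHull(k)); M=cv2.moments(cv2.convexHull(k)); u,v=M["m10"]/M["m00"],M["m01"]/M["m00"]
    return tofeed(cast(c,u,v,.032)),cv2.contourArea(cv2.convexHull(k))
g0,a0=green(pickle.load(open("side0.pkl","rb"))); g,a=green(bot.read_camera("side"))
print("green y0",g0.round(1),"now",g.round(1),"moved",(g-g0).round(2),a0,a)
import st
E
python3 tr.py
```

```text
green y0 [47.4 43.8] now [47.2 33.8] moved [-0.16 -9.98] 426.5 441.0
6.42 [0.5125 0.0826 0.06  ] yaw 17.09 F [ 5.13 -0.73 -6.91] M [-0.201 -0.708  0.092] w 0.154
```

>>> {"name": "drive_tool", "arguments": {"deltas": [{"hand": 0,"offset": [0.1,0,-0.1],"angular": [0,0,-3]},{"hand": 0,"offset": [0.15,0,-0.15],"angular": [0,0,-6]},{"hand": 0,"offset": [0.15,0,-0.15],"angular": [0,0,-10]},{"hand": 0,"offset": [0.15,0,-0.15],"angular": [0,0,-10]}]}}

```text
time: 6.92
tool_pos: [0.5128, 0.0826, 0.0591]
tcp_rot: [-2.079, -2.353, 0.003]
wrist_force: [-2.8, -0.9, 3.4]
width: 0.153
```

```bash
python3 tr.py
```

```text
green y0 [47.4 43.8] now [47.3 29.5] moved [ -0.06 -14.27] 426.5 440.0
6.97 [0.5128 0.0826 0.059 ] yaw 7.1 F [-2.6  -1.84  3.34] M [-0.372  0.528  0.097] w 0.156
```

```bash
sed -i 's/^g0,a0=.*/g0,a0=green(pickle.load(open("side0.pkl","rb"))); L=[green(bot.read_camera("side")) for _ in range(5)]; g=np.mean([l[0] for l in L],0); a=np.std([l[0][1] for l in L])/' tr.py; python3 tr.py
```

```text
green y0 [47.4 43.8] now [47.4 29.5] moved [ -0.04 -14.31] 426.5 0.15016104167212055
7.22 [0.5129 0.0826 0.0586] yaw 7.02 F [-3.98 -1.97  2.88] M [-0.462  0.846  0.039] w 0.156
```

>>> {"name": "drive_tool", "arguments": {"deltas": [{"hand": 0,"offset": [-0.05,0,0.05],"angular": [0,0,-3]},{"hand": 0,"offset": [-0.05,0,0.05],"angular": [0,0,-6]},{"hand": 0,"offset": [-0.05,0,0.05],"angular": [0,0,-10]},{"hand": 0,"offset": [-0.05,0,0.05],"angular": [0,0,-10]}]}}

```text
time: 7.72
tool_pos: [0.5129, 0.0827, 0.0592]
tcp_rot: [-2.278, -2.163, 0.002]
wrist_force: [-2.8, -2.2, 3.5]
width: 0.157
```

```bash
python3 tr.py
```

```text
green y0 [47.4 43.8] now [47.4 23.8] moved [ 1.000e-02 -2.003e+01] 426.5 0.35921432356188593
7.97 [0.5129 0.0827 0.0591] yaw -2.98 F [-4.53 -2.64  3.71] M [-0.505  0.94   0.115] w 0.151
```

>>> {"name": "drive_tool", "arguments": {"deltas": [{"hand": 0,"offset": [-0.05,-0.05,0.05],"angular": [0,0,-2.5]},{"hand": 0,"offset": [-0.1,-0.05,0.1],"angular": [0,0,-5]},{"hand": 0,"offset": [-0.1,-0.05,0.1],"angular": [0,0,-5]}]}}

```text
time: 8.35
tool_pos: [0.5127, 0.0826, 0.0599]
tcp_rot: [-2.371, -2.061, -0.001]
wrist_force: [-0.9, -0.6, -3.2]
width: 0.153
```

```bash
python3 tr.py
```

```text
green y0 [47.4 43.8] now [47.3 20.9] moved [ -0.14 -22.9 ] 426.5 0.3735714822760434
8.6 [0.5126 0.0825 0.06  ] yaw -8.01 F [ 2.31  0.71 -6.92] M [0.021 0.025 0.015] w 0.158
```

>>> {"name": "drive_tool", "arguments": {"deltas": [{"hand": 0,"offset": [0.03,0,-0.08],"angular": [0,0,-2.5]},{"hand": 0,"offset": [0.03,0,-0.08],"angular": [0,0,-5]},{"hand": 0,"offset": [0.03,0,-0.08],"angular": [0,0,-5]}]}}

```text
time: 8.98
tool_pos: [0.5127, 0.0826, 0.0599]
tcp_rot: [-2.458, -1.956, 0.0]
wrist_force: [-1.7, -0.1, -0.3]
width: 0.158
```

```bash
python3 tr.py; python3 - <<'E'
from h import *
c=bot.read_camera("side")
cv2.imwrite("pics/c6.png",cv2.resize(c["frame"][170:240,240:330],None,fx=7,fy=7,interpolation=cv2.INTER_CUBIC))
E
```

```text
green y0 [47.4 43.8] now [47.4 19.6] moved [ -0.05 -24.21] 426.5 0.09708023311038476
9.22 [0.5127 0.0826 0.0599] yaw -13.01 F [-2.49  0.55  0.09] M [0.149 0.682 0.169] w 0.157
```

View pics/c6.png

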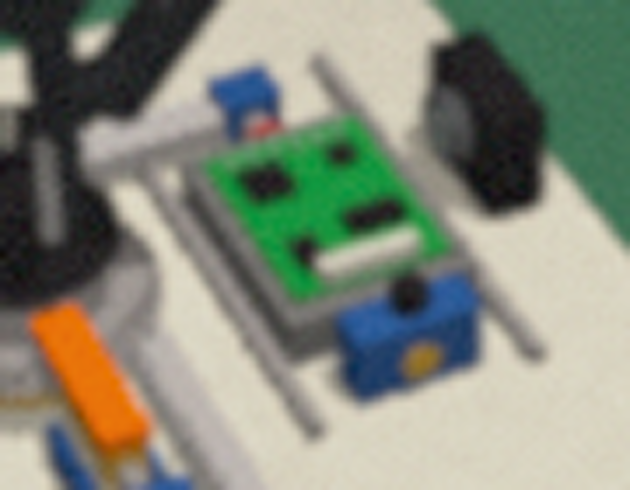

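The carrier moved only 1.3 of the expected 2.6 mm over the last 5 deg, and Mz rose to 0.17 N m. It has met the screw and click 6 (60 deg) is passed. The image shows the front edge at the stop, around (380,310). I'll let go, straighten the tool to 60 deg while open, and measure hands-off.

>>> {"name": "drive_tool", "arguments": {"deltas": [{"hand": 0.3,"offset": [0,0,0],"angular": [0,0,0]},{"hand": 0.45,"offset": [0,0,0],"angular": [0,0,0]},{"hand": 0.45,"offset": [0,0,0],"angular": [0,0,1]},{"hand": 0.45,"offset": [0,0,0],"angular": [0,0,2]},{"hand": 0.45,"offset": [0,0,0],"angular": [0,0,2]},{"hand": 0.45,"offset": [0,0,0],"angular": [0,0,2]},{"hand": 0.45,"offset": [0,0,0],"angular": [0,0,2]},{"hand": 0.45,"offset": [0,0,0],"angular": [0,0,2]}]}}

```text
time: 10.28
tool_pos: [0.5129, 0.0824, 0.0597]
tcp_rot: [-2.425, -1.998, -0.0]
wrist_force: [-0.2, -0.9, -0.2]
width: 0.452
```

```bash
python3 tr.py; python3 - <<'E'
from h import *
import pickle
def blue(c):
    h=cv2.cvtColor(c["frame"],cv2.COLOR_BGR2HSV); m=((h[...,0]>100)&(h[...,0]<130)&(h[...,1]>100)&(h[...,2]>60)).astype(np.uint8)
    m[:165]=0;m[192:]=0;m[:,:262]=0;m[:,285:]=0   # pusher block window
    M=cv2.moments(m,True); return np.array([M["m10"],M["m01"]])/M["m00"],M["m00"]
f=[bot.read_camera("side") for _ in range(5)]
for n,l in(("start",[pickle.load(open("side0.pkl","rb"))]),("now",f)):
    b=[blue(c) for c in l]; p=np.mean([x[0] for x in b],0); print(n,p.round(2),np.mean([x[1] for x in b]),tofeed(cast(l[0],*p,.03)).round(2))
pickle.dump(f[0],open("side6.pkl","wb"))
E
```

```text
green y0 [47.4 43.8] now [47.4 19.6] moved [ -0.03 -24.23] 426.5 0.09864547228555973
10.53 [0.5128 0.0824 0.0597] yaw -11.03 F [ 0.24  0.73 -0.17] M [-0.009  0.027  0.017] w 0.448
start [268.47 174.58] 38.0 [ 47.95 112.6 ]
now [274.24 182.74] 41.0 [48.02 81.79]
```

Hands-off, the pusher sits at click 6: its block has moved 30.8 mm against a nominal 31.4, and the carrier has moved 24.2. Whether the nose is actually compressed here is within my error. To settle it I compare the block-to-carrier distance now with the free-pushing picture at click 3.

```bash
cat > comp.py <<'E'
from h import *
import sys
def ecc(A,B,box,init):
    x,y,w,h=box; t=A[y:y+h,x:x+w]                     # patch of A found in B
    W=np.float32([[1,0,x+init[0]],[0,1,y+init[1]]])
    r,W=cv2.findTransformECC(t,B,W,cv2.MOTION_TRANSLATION,(3,300,1e-6),None,5)
    return W[:,2]-[x,y],r
if __name__=="__main__":
    up=lambda f:cv2.resize(f[155:255,190:330],None,fx=5,fy=5,interpolation=cv2.INTER_CUBIC)
    fr=[bot.read_camera("side") for _ in range(12)]; c=fr[0]
    N=up(np.mean([f["frame"] for f in fr],0).astype(np.uint8))
    cv2.imwrite("pics/now6.png",N)
    gr=lambda i:cv2.GaussianBlur(cv2.cvtColor(i,cv2.COLOR_BGR2GRAY),(0,0),3)
    A=gr(cv2.imread("pics/c3.png")); B=gr(N)
    for n,box,z,init in(("block",(378,95,60,62),.03,(16,27)),("carrier",(390,140,190,140),.031,(20,38)),("static stop",(490,270,110,90),.03,(0,0))):
        d,r=ecc(A,B,box,init); x,y,w,h=box; p=np.array([x+w/2,y+h/2]); k=lambda q:tofeed(cast(c,190+q[0]/5,155+q[1]/5,z))
        print(n,d.round(2),"corr",round(r,3),"feeder shift",(k(p+d)-k(p)).round(2))
E
python3 comp.py; python3 st.py
```

```text
block [15.45 19.92] corr 0.919 feeder shift [  0.57 -15.06]
carrier [12.88 20.81] corr 0.883 feeder shift [ -0.68 -13.96]
static stop [0.4  1.08] corr 0.965 feeder shift [-0.12 -0.62]
11.38 [0.5129 0.0824 0.0597] yaw -11.04 F [-0.28  0.61 -0.5 ] M [0.054 0.05  0.004] w 0.446
```

```bash
python3 - <<'E'
from h import *; from comp import ecc
import pickle
c=pickle.load(open("side6.pkl","rb")); N=cv2.imread("pics/now6.png"); A0=cv2.imread("pics/c3.png")
for sg in(2,4):
  for ch in("gray","sat"):
    g=lambda i:cv2.GaussianBlur(cv2.cvtColor(i,cv2.COLOR_BGR2GRAY) if ch=="gray" else cv2.cvtColor(cv2.GaussianBlur(i,(0,0),3),cv2.COLOR_BGR2HSV)[...,1],(0,0),sg)
    A,B=g(A0),g(N)
    for n,box,z,init in(("block",(380,98,56,42),.03,(15,22)),("carrier",(412,165,125,85),.032,(13,22)),("stop front",(500,315,85,42),.02,(0,0)),("cam",(560,105,75,110),.03,(0,0))):
        try:
            d,r=ecc(A,B,box,init); x,y,w,h=box; p=np.array([x+w/2,y+h/2]); k=lambda q:tofeed(cast(c,190+q[0]/5,155+q[1]/5,z))
            print(sg,ch,n,"corr",round(r,3),"shift",(k(p+d)-k(p)).round(2))
        except cv2.error: print(n,"fail")
E
```

```text
2 gray block corr 0.956 shift [  0.46 -14.75]
2 gray carrier corr 0.983 shift [  0.04 -14.69]
2 gray stop front corr 0.999 shift [0.04 0.03]
2 gray cam corr 0.997 shift [-0.02 -0.07]
2 sat block corr 0.998 shift [  0.27 -14.12]
2 sat carrier corr 0.997 shift [-1.000e-02 -1.473e+01]
2 sat stop front corr 0.998 shift [0.03 0.01]
2 sat cam corr 0.969 shift [-0.11 -0.94]
4 gray block corr 0.943 shift [  0.43 -14.93]
4 gray carrier corr 0.984 shift [  0.06 -14.67]
4 gray stop front corr 1.0 shift [0.04 0.04]
4 gray cam corr 0.999 shift [-0.02 -0.04]
4 sat block corr 0.999 shift [  0.27 -14.13]
4 sat carrier corr 0.998 shift [ -0.02 -14.72]
4 sat stop front corr 0.998 shift [0.02 0.02]
4 sat cam corr 0.983 shift [-0.03 -1.27]
```

The carrier shift of 14.7 mm is solid, but the compression at rest stays within a few tenths of a mm of zero. A cleaner measure is how far the block fell back between the held 62 deg picture and now. The compression at 62 deg was about 1.0 mm, independent of the grip offset.

```bash
python3 - <<'E'
from h import *; from comp import ecc
fr=[bot.read_camera("side") for _ in range(10)]; c=fr[0]
A0=cv2.imread("pics/c6.png")
up=lambda f:cv2.resize(f[170:240,240:330],None,fx=7,fy=7,interpolation=cv2.INTER_CUBIC)
res={}
for f in fr+[dict(frame=np.mean([f["frame"] for f in fr],0).astype(np.uint8))]:
  for ch in("gray","sat"):
    g=lambda i:cv2.GaussianBlur(cv2.cvtColor(i,cv2.COLOR_BGR2GRAY) if ch=="gray" else cv2.cvtColor(cv2.GaussianBlur(i,(0,0),3),cv2.COLOR_BGR2HSV)[...,1],(0,0),3)
    A,B=g(A0),g(up(f["frame"]))
    for n,box,z in(("block",(205,60,85,85),.03),("blockL",(200,60,72,50),.03),("arm",(75,110,130,70),.03),("carrier",(215,140,225,150),.032),("stop",(345,300,130,95),.03)):
        x,y,w,h=box; p=np.array([x+w/2,y+h/2]); k=lambda q:tofeed(cast(c,240+q[0]/7,170+q[1]/7,z))
        d,r=ecc(A,B,box,(0,0)); res.setdefault((ch,n),[]).append([*(k(p+d)-k(p)),r])
for k,v in res.items(): v=np.array(v); print(k,"mean10",v[:-1].mean(0).round(2),"std",v[:-1,1].std().round(2),"avgframe",v[-1].round(2))
E
```

```text
Traceback (most recent call last):
  File "comp.py", line 6, in ecc
    r,W=cv2.findTransformECC(t,B,W,cv2.MOTION_TRANSLATION,(3,300,1e-6),None,5)
        ~~~~~~~~~~~~~~~~~~~~^^^^^^^^^^^^^^^^^^^^^^^^^^^^^^^^^^^^^^^^^^^^^^^^^^
cv2.error: OpenCV(4.12.0) /io/opencv/modules/video/src/ecc.cpp:574: error: (-7:Iterations do not converge) NaN encountered. in function 'findTransformECC'
```

```bash
python3 - <<'E'
from h import *; from comp import ecc
fr=[bot.read_camera("side") for _ in range(8)]; c=fr[0]
A0=cv2.imread("pics/c6.png")
up=lambda f:cv2.resize(f[170:240,240:330],None,fx=7,fy=7,interpolation=cv2.INTER_CUBIC)
res={}
for f in fr:
  for ch in("gray","red","blue"):
    g=lambda i:cv2.GaussianBlur(cv2.cvtColor(i,cv2.COLOR_BGR2GRAY) if ch=="gray" else i[...,2 if ch=="red" else 0],(0,0),4)
    A,B=g(A0),g(up(f["frame"]))
    for n,box,z in(("block",(205,60,85,85),.03),("blockL",(200,60,72,50),.03),("arm",(75,110,130,70),.03),("carrier",(215,140,225,150),.032),("stop",(345,300,130,95),.03)):
        x,y,w,h=box; p=np.array([x+w/2,y+h/2]); k=lambda q:tofeed(cast(c,240+q[0]/7,170+q[1]/7,z))
        try: d,r=ecc(A,B,box,(0,0)); res.setdefault((ch,n),[]).append([*(k(p+d)-k(p)),r])
        except cv2.error: pass
for k,v in res.items(): v=np.array(v); print(k,len(v),"mean",v.mean(0).round(2),"std",v[:,1].std().round(2))
E
python3 st.py
```

```text
('gray', 'block') 8 mean [0.07 0.82 0.97] std 0.03
('gray', 'blockL') 8 mean [ 0.41 -0.4   0.92] std 0.04
('gray', 'arm') 8 mean [31.74 18.26  0.49] std 7.29
('gray', 'carrier') 8 mean [0.01 0.06 1.  ] std 0.01
('gray', 'stop') 8 mean [-0.01  0.04  1.  ] std 0.02
('red', 'block') 8 mean [0.09 1.03 0.98] std 0.02
('red', 'blockL') 8 mean [0.34 0.15 0.94] std 0.03
('red', 'arm') 8 mean [11.67  0.02  0.69] std 0.03
('red', 'carrier') 8 mean [-0.02  0.05  1.  ] std 0.01
('red', 'stop') 8 mean [0.   0.02 1.  ] std 0.02
('blue', 'block') 8 mean [ 0.04 -0.06  0.97] std 0.05
('blue', 'blockL') 8 mean [ 0.67 -2.51  0.85] std 0.17
('blue', 'arm') 8 mean [13.71 -0.03  0.88] std 0.03
('blue', 'carrier') 8 mean [-0.01  0.06  1.  ] std 0.01
('blue', 'stop') 8 mean [-0.    0.04  1.  ] std 0.01
12.28 [0.5129 0.0824 0.0597] yaw -11.04 F [0.52 0.55 0.4 ] M [-0.064 -0.    -0.004] w 0.453
```

At rest after click 6 the nose compression is 0 ± 0.3 mm, so the carrier touches the screw but I can't confirm that the pawl alone presses it. By my estimate click 7 gives about 9 N, inside the stated 2 to 10 N and well below 15 N. I'll take the knob again, firmer because of the larger torque, and turn one more click.

>>> {"name": "drive_tool", "arguments": {"deltas": [{"hand": 0.25,"offset": [0,0,0],"angular": [0,0,0]},{"hand": 0.1,"offset": [0,0,0],"angular": [0,0,0]},{"hand": 0.0,"offset": [0,0,0],"angular": [0,0,0]},{"hand": 0.0,"offset": [0,0,0],"angular": [0,0,0]}], "force": 70}}

```text
time: 12.78
tool_pos: [0.5128, 0.0824, 0.0598]
tcp_rot: [-2.425, -1.998, 0.0]
wrist_force: [-1.1, -1.0, 2.9]
width: 0.15
```

```bash
python3 st.py
```

```text
12.78 [0.5128 0.0824 0.0598] yaw -11.03 F [-1.11 -1.02  2.91] M [-0.052  0.22   0.076] w 0.15
```

>>> {"name": "drive_tool", "arguments": {"deltas": [{"hand": 0,"offset": [0,0,0.03],"angular": [0,0,-2]},{"hand": 0,"offset": [0,0,0.05],"angular": [0,0,-4]},{"hand": 0,"offset": [0,0,0.05],"angular": [0,0,-6]},{"hand": 0,"offset": [0,0,0.05],"angular": [0,0,-6]}]}}

```text
time: 13.28
tool_pos: [0.5127, 0.0824, 0.0599]
tcp_rot: [-2.526, -1.867, 0.0]
wrist_force: [0.5, 0.6, -1.6]
width: 0.148
```

```bash
python3 tr.py
```

```text
green y0 [47.4 43.8] now [47.3 19.4] moved [ -0.15 -24.36] 426.5 0.11297043416210195
13.53 [0.5127 0.0824 0.0599] yaw -17.03 F [ 0.67  1.12 -3.5 ] M [ 0.115 -0.124  0.274] w 0.151
```

>>> {"name": "drive_tool", "arguments": {"deltas": [{"hand": 0,"offset": [0,0,0],"angular": [0,0,-2]},{"hand": 0,"offset": [0,0,0],"angular": [0,0,-4]},{"hand": 0,"offset": [0,0,0],"angular": [0,0,-6]},{"hand": 0,"offset": [0,0,0],"angular": [0,0,-6]}]}}

```text
time: 14.02
tool_pos: [0.5127, 0.0824, 0.06]
tcp_rot: [-2.62, -1.733, 0.0]
wrist_force: [1.1, 1.5, -5.2]
width: 0.148
```

```bash
python3 tr.py
```

```text
green y0 [47.4 43.8] now [47.3 19.4] moved [ -0.13 -24.36] 426.5 0.13916825823547563
14.28 [0.5127 0.0824 0.06  ] yaw -23.03 F [ 0.98  0.76 -5.57] M [ 0.168 -0.175  0.39 ] w 0.149
```

Carrier stationary, with torque rising 0.27 → 0.39 N m, so it is firmly on the screw at roughly 10 N. Hands off for over a second.

>>> {"name": "drive_tool", "arguments": {"deltas": [{"hand": 0.3,"offset": [0,0,-0.03],"angular": [0,0,0]},{"hand": 0.45,"offset": [0,0,-0.03],"angular": [0,0,0]},{"hand": 0.45,"offset": [0,0,-0.03],"angular": [0,0,1]},{"hand": 0.45,"offset": [0,0,-0.03],"angular": [0,0,2]},{"hand": 0.45,"offset": [0,0,-0.03],"angular": [0,0,2]},{"hand": 0.45,"offset": [0,0,-0.03],"angular": [0,0,2]},{"hand": 0.45,"offset": [0,0,-0.03],"angular": [0,0,2]},{"hand": 0.45,"offset": [0,0,-0.03],"angular": [0,0,2]}]}}

```text
time: 15.28
tool_pos: [0.5128, 0.0824, 0.0598]
tcp_rot: [-2.59, -1.778, 0.0]
wrist_force: [-0.1, 0.3, 0.9]
width: 0.449
```

```bash
python3 tr.py; python3 - <<'E'
from h import *
for _ in range(8): c=bot.read_camera("side")
cv2.imwrite("pics/c7.png",cv2.resize(c["frame"][155:255,190:330],None,fx=5,fy=5,interpolation=cv2.INTER_CUBIC))
E
python3 st.py
```

```text
green y0 [47.4 43.8] now [47.3 19.4] moved [ -0.13 -24.39] 426.5 0.17401421364595862
15.53 [0.5128 0.0824 0.0599] yaw -21.03 F [-0.69  0.2  -1.04] M [-0.    -0.017 -0.04 ] w 0.454
15.93 [0.5128 0.0824 0.0599] yaw -21.03 F [ 0.35  0.48 -0.01] M [ 0.032 -0.015 -0.017] w 0.45
```

View pics/c7.png

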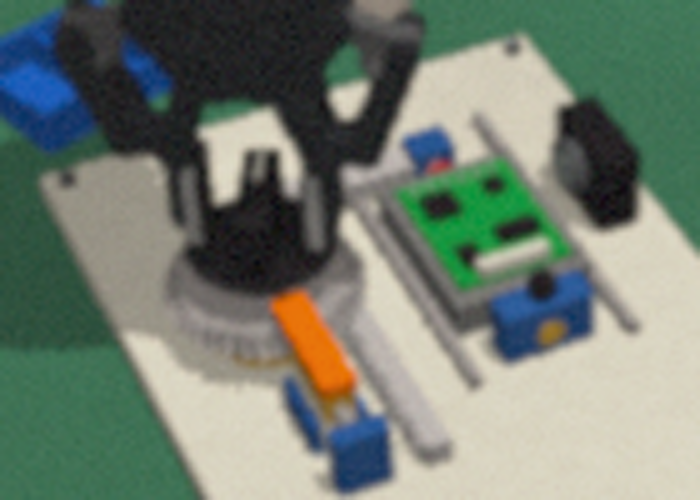

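The fingers are clear of the bar, and the carrier front is on the stop at (480,320). I check with the pusher's rod end at (435,445) that the wheel stayed at click 7.

```bash
python3 - <<'E'
from h import *; from comp import ecc
import pickle
c=pickle.load(open("side6.pkl","rb")); g=lambda n:cv2.GaussianBlur(cv2.cvtColor(cv2.imread(n),cv2.COLOR_BGR2GRAY),(0,0),3)
for a,b in(("c3","now6"),("now6","c7"),("c3","c7")):
  A,B=g(f"pics/{a}.png"),g(f"pics/{b}.png")
  k=lambda q:tofeed(cast(c,190+q[0]/5,155+q[1]/5,.02))
  base=np.array([408,418]) if a=="c3" else np.array([430,437])
  for i in((0,0),(10,12),(25,30)):
    try:
        d,r=ecc(A,B,(base[0]-32,base[1]-25,64,45),i); print(a,b,(k(base+d)-k(base)).round(2),round(r,3))
    except cv2.error: print("fail")
E
```

```text
c3 now6 [-0.49  1.18] 0.8
c3 now6 [ -2.13 -12.29] 0.714
c3 now6 [ 10.05 -16.7 ] 0.701
now6 c7 [ 0.33 -4.89] 0.993
now6 c7 [ 0.32 -4.9 ] 0.993
now6 c7 [ 0.33 -4.89] 0.993
c3 c7 [-0.51 -0.34] 0.834
c3 c7 [-0.52 -0.34] 0.834
c3 c7 [  9.84 -21.66] 0.718
```

Click 7 is confirmed: the rod moved 4.9 mm more while the carrier stayed. Now gripping and pushing down gradually.

>>> {"name": "drive_tool", "arguments": {"deltas": [{"hand": 0.25,"offset": [0,0,0],"angular": [0,0,0]},{"hand": 0.1,"offset": [0,0,0],"angular": [0,0,0]},{"hand": 0.0,"offset": [0,0,0],"angular": [0,0,0]},{"hand": 0.0,"offset": [0,0,0],"angular": [0,0,0]}]}}

```text
time: 16.42
tool_pos: [0.5128, 0.0824, 0.0601]
tcp_rot: [-2.589, -1.779, 0.0]
wrist_force: [-1.0, 0.6, 3.7]
width: 0.149
```

```bash
python3 st.py
```

```text
16.43 [0.5128 0.0824 0.0601] yaw -21.02 F [-1.03  0.61  3.71] M [0.123 0.262 0.314] w 0.149
```

>>> {"name": "drive_tool", "arguments": {"deltas": [{"hand": 0,"offset": [0,0,-0.2],"angular": [0,0,0]},{"hand": 0,"offset": [0,0,-0.4],"angular": [0,0,0]},{"hand": 0,"offset": [0,0,-0.5],"angular": [0,0,0]},{"hand": 0,"offset": [0,0,-0.5],"angular": [0,0,0]}]}}

```text
time: 16.92
tool_pos: [0.5129, 0.0825, 0.0555]
tcp_rot: [-2.589, -1.779, 0.0]
wrist_force: [-2.9, 0.4, 6.6]
width: 0.149
```

```bash
python3 st.py
```

```text
16.93 [0.5129 0.0825 0.0555] yaw -21.02 F [-2.95  0.36  6.63] M [0.148 0.69  0.301] w 0.149
```

>>> {"name": "drive_tool", "arguments": {"deltas": [{"hand": 0,"offset": [-0.05,0,-0.07],"angular": [0,0,0]},{"hand": 0,"offset": [-0.05,0,-0.13],"angular": [0,0,0]},{"hand": 0,"offset": [-0.05,0,-0.13],"angular": [0,0,0]},{"hand": 0,"offset": [-0.05,0,-0.13],"angular": [0,0,0]}]}}

```text
time: 17.42
tool_pos: [0.5128, 0.0825, 0.0545]
tcp_rot: [2.589, 1.779, 0.001]
wrist_force: [-2.8, 0.9, 9.3]
width: 0.147
```

```bash
python3 st.py
```

```text
17.43 [0.5128 0.0825 0.0545] yaw -21.02 F [-2.83  0.91  9.26] M [0.087 0.666 0.329] w 0.147
```

>>> {"name": "drive_tool", "arguments": {"deltas": [{"hand": 0,"offset": [0,0,-0.05],"angular": [0,0,0]},{"hand": 0,"offset": [0,0,-0.05],"angular": [0,0,1.5]},{"hand": 0,"offset": [0,0,-0.05],"angular": [0,0,3]},{"hand": 0,"offset": [0,0,-0.05],"angular": [0,0,3]}]}}

```text
time: 17.92
tool_pos: [0.5128, 0.0825, 0.0538]
tcp_rot: [2.542, 1.846, 0.001]
wrist_force: [-3.3, 0.9, 7.1]
width: 0.152
```

```bash
python3 st.py
```

```text
17.93 [0.5128 0.0825 0.0538] yaw -18.02 F [-3.34  0.95  7.14] M [0.054 0.493 0.27 ] w 0.152
```

Mz fell by exactly the nose spring's share (0.06 per 3 deg), so the pawl is free. Winding back, held down.

>>> {"name": "drive_tool", "arguments": {"deltas": [{"hand": 0,"offset": [-0.05,0,0],"angular": [0,0,3]},{"hand": 0,"offset": [-0.1,0,0],"angular": [0,0,7]},{"hand": 0,"offset": [-0.1,0,0],"angular": [0,0,11]},{"hand": 0,"offset": [-0.1,0,0],"angular": [0,0,15]},{"hand": 0,"offset": [-0.1,0,0],"angular": [0,0,20]},{"hand": 0,"offset": [-0.1,0,0],"angular": [0,0,20]}]}}

```text
time: 18.68
tool_pos: [0.5129, 0.0825, 0.0542]
tcp_rot: [2.182, 2.258, 0.004]
wrist_force: [-0.8, -0.3, 7.0]
width: 0.147
```

```bash
python3 tr.py
```

```text
green y0 [47.4 43.8] now [47.4 19.6] moved [ -0.03 -24.24] 426.5 0.11337297578378341
18.93 [0.5129 0.0825 0.0542] yaw 1.94 F [-0.41  0.1   6.5 ] M [0.028 0.22  0.101] w 0.151
```

>>> {"name": "drive_tool", "arguments": {"deltas": [{"hand": 0,"offset": [0,0,-0.02],"angular": [0,0,5]},{"hand": 0,"offset": [0,0,-0.03],"angular": [0,0,11]},{"hand": 0,"offset": [0,0,-0.03],"angular": [0,0,17]},{"hand": 0,"offset": [0,0,-0.03],"angular": [0,0,23]},{"hand": 0,"offset": [0,0,-0.03],"angular": [0,0,29]},{"hand": 0,"offset": [0,0,-0.03],"angular": [0,0,35]},{"hand": 0,"offset": [0,0,-0.03],"angular": [0,0,40]},{"hand": 0,"offset": [0,0,-0.03],"angular": [0,0,40]}]}}

```text
time: 19.92
tool_pos: [0.513, 0.0825, 0.054]
tcp_rot: [1.277, 2.867, 0.003]
wrist_force: [0.6, 0.2, 6.9]
width: 0.149
```

```bash
python3 tr.py
```

```text
green y0 [47.4 43.8] now [47.4 19.6] moved [ -0.05 -24.23] 426.5 0.1114669531838413
20.18 [0.5131 0.0825 0.054 ] yaw 41.94 F [-0.65 -0.75  7.11] M [0.012 0.238 0.065] w 0.152
```

>>> {"name": "drive_tool", "arguments": {"deltas": [{"hand": 0,"offset": [0,0,0],"angular": [0,0,3]},{"hand": 0,"offset": [0,0,0],"angular": [0,0,6]},{"hand": 0,"offset": [0,0,0],"angular": [0,0,7]},{"hand": 0,"offset": [0,0,0],"angular": [0,0,7]}]}}

```text
time: 20.68
tool_pos: [0.513, 0.0825, 0.0539]
tcp_rot: [1.102, 2.939, 0.003]
wrist_force: [-0.9, 0.6, 7.1]
width: 0.15
```

```bash
python3 st.py
```

```text
20.68 [0.513  0.0825 0.0539] yaw 48.88 F [-0.88  0.6   7.12] M [ 0.065  0.239 -0.262] w 0.15
```

>>> {"name": "drive_tool", "arguments": {"deltas": [{"hand": 0,"offset": [0,0,0],"angular": [0,0,0.5]},{"hand": 0,"offset": [0,0,0],"angular": [0,0,1]},{"hand": 0,"offset": [0,0,0],"angular": [0,0,1]}]}}

```text
time: 21.05
tool_pos: [0.513, 0.0826, 0.054]
tcp_rot: [1.08, 2.947, 0.004]
wrist_force: [-0.2, -0.3, 6.5]
width: 0.149
```

```bash
python3 st.py
```

```text
21.05 [0.513  0.0826 0.054 ] yaw 49.75 F [-0.25 -0.33  6.47] M [-0.057  0.19  -0.973] w 0.149
```

Hard stop felt (Mz −0.26, then −0.97), so the wheel is home. Easing the twist, letting the knob up, then opening.

>>> {"name": "drive_tool", "arguments": {"deltas": [{"hand": 0,"offset": [0,0,0],"angular": [0,0,-0.7]},{"hand": 0,"offset": [0,0,0.2],"angular": [0,0,-0.9]},{"hand": 0,"offset": [0,0,0.4],"angular": [0,0,-0.9]},{"hand": 0,"offset": [0,0,0.6],"angular": [0,0,-0.9]},{"hand": 0,"offset": [0,0,0.6],"angular": [0,0,-0.9]}]}}

```text
time: 21.68
tool_pos: [0.5129, 0.0825, 0.0595]
tcp_rot: [1.098, 2.94, 0.003]
wrist_force: [3.5, 1.2, 3.3]
width: 0.147
```

```bash
python3 st.py
```

```text
21.68 [0.5129 0.0825 0.0595] yaw 49.04 F [3.53 1.23 3.27] M [ 0.109 -0.587 -0.363] w 0.147
```

>>> {"name": "drive_tool", "arguments": {"deltas": [{"hand": 0.3,"offset": [0,0,0],"angular": [0,0,0]},{"hand": 0.5,"offset": [0,0,0],"angular": [0,0,0]},{"hand": 0.5,"offset": [0,0,0],"angular": [0,0,0]},{"hand": 0.5,"offset": [0,0,2],"angular": [0,0,0]},{"hand": 0.5,"offset": [0,0,6],"angular": [0,0,0]},{"hand": 0.5,"offset": [0,0,11],"angular": [0,0,0]},{"hand": 0.5,"offset": [0,0,15],"angular": [0,0,0]},{"hand": 0.5,"offset": [0,0,15],"angular": [0,0,0]}]}}

```text
time: 22.68
tool_pos: [0.5138, 0.0826, 0.2129]
tcp_rot: [1.096, 2.937, 0.005]
wrist_force: [0.7, 0.2, 0.3]
width: 0.502
```

>>> {"name": "drive_tool", "arguments": {"deltas": [{"hand": 0.5,"offset": [-1,5,0],"angular": [0,0,0]},{"hand": 0.5,"offset": [-2,10,1],"angular": [0,0,0]},{"hand": 0.5,"offset": [-4,16,2],"angular": [0,0,0]},{"hand": 0.5,"offset": [-6,22,2],"angular": [0,0,0]},{"hand": 0.5,"offset": [-8,28,2],"angular": [0,0,0]},{"hand": 0.5,"offset": [-10,34,2],"angular": [0,0,0]},{"hand": 0.5,"offset": [-10,34,2],"angular": [0,0,0]}]}}

```text
time: 23.55
tool_pos: [0.4086, 0.4251, 0.2264]
tcp_rot: [-1.09, -2.944, 0.004]
wrist_force: [0.4, -1.5, -0.7]
width: 0.499
```

```bash
python3 tr.py; python3 - <<'E'
from h import *
b=bot.read_camera("top");c=bot.read_camera("side")
cv2.imwrite("pics/end.png",np.hstack([cv2.resize(b["frame"][140:305,150:420],(450,275),interpolation=cv2.INTER_CUBIC),cv2.resize(c["frame"][155:265,190:330],(350,275),interpolation=cv2.INTER_CUBIC)]))
E
```

```text
green y0 [47.4 43.8] now [47.3 19.6] moved [ -0.06 -24.23] 426.5 0.11847091484627326
23.8 [0.4116 0.4207 0.2279] yaw 48.99 F [ 1.29  0.43 -0.12] M [-0.02   0.002 -0.021] w 0.5
```

View pics/end.png

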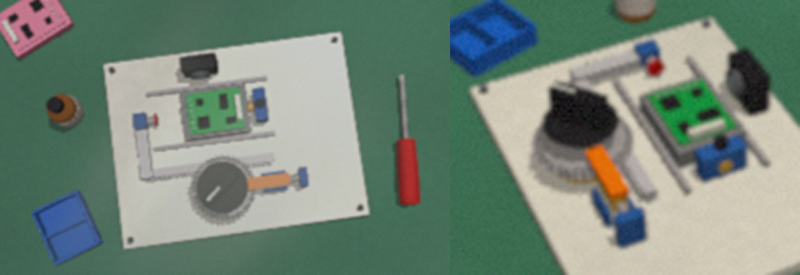

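The end picture shows the pusher home (block at (140,121)), the bar at its home angle, the carrier at the stop screw (255,105), and the bottle, dish and driver in place. Handing in.

```bash
python3 -c "
from workcell import bot
print(bot.finish_job())"
```

```text
the job is handed in; nothing more can be done
None
```

The job is done and handed in at about 24 s, but I stopped at click 7, which may be one click later than the task asked. No verdict was reported.

**Forward:** I turned the knob clockwise click by click. The carrier met the screw at about 60 deg (click 6), after 24.2 mm.
- **Click 6:** I let go there for about 3 s. The nose compression measured 0 ± 0.3 mm, so I could not confirm that the pawl alone was pressing.
- **Click 7:** I turned one more click. The rod moved another 4.9 mm while the carrier stayed put, and the torque rose to 0.39 N m. I estimate about 9–10 N on the stop, with the limit at 15 N. I then let go for about 1.5 s while the picture was taken.

**Return:** I pushed the knob down about 6 mm, with no more than 9.3 N seen at the wrist, and wound it back to the hard stop. I pressed into that stop harder than needed, at 0.97 N m.

**Last checks:**
- The hard stop was felt at the home angle, and the hand came up 5.5 mm before it opened. The last picture shows the bar and pusher at home.
- The carrier is still at 24.2 mm, against the screw.
- The bottle, dish and driver look unmoved; I judged this by eye and did not measure it.

**Disagreements:**
- My first top-view estimate put the screw tip about 2 mm nearer than it turned out to be.
- The plate is not centred on the feeder's x origin. I corrected for this 15 mm offset before moving to the knob.

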